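# Make up two resin-printing kits

### The arm

A 6-joint arm with a two-finger parallel gripper is mounted at the origin on the work surface. World frame = base frame: x ahead of the robot, y to its left, z up, the work surface at z = 0. Lengths are in m, angles in degrees, forces in N, time in s.
With the tool pointing down it reaches from about 0.3 to 0.825 m from the base axis. Payload 5.4 kg.
Tool frame: the origin (TCP) lies at the very end of the fingers, on their centre line; the grasp point (between the pads) lies robot.hold_point_z behind it (robot.hold_point_z is the distance from the TCP to the grasp point, in m); z points along the fingers, y is the line along which they close (so a half turn about z gives the same grasp; the last joint's range is limited). The gripper opens to 92 mm and grips with 3 to 60 N. Pads are 20 mm wide; open, the fingers measure 128 mm over their backs; the gripper's body (75 mm by 189 mm) begins 69 mm behind the grasp point.
Start: joints at [56.087, 9.076, 91.501, -0, 79.423, -12.038], TCP at [0.214, 0.534, 0.215] pointing down, gripper open.
Joint ranges: [-166.64, 166.64], [-54.1, 131.32], [10.49, 154.53], [-73.88, 253.88], [9.74, 151.15], [-171.62, 171.62]. Speed limits (degrees/s): [147.25, 147.25, 180, 180, 180, 180].

### API

Orientations are given as [roll, pitch, yaw] about the fixed x, y, z axes, in that order (R = Rz(yaw) Ry(pitch) Rx(roll)).
In Python, from workcell import readout, capture, get_calibration, robot gives the robot as it stands.
- The arm moves only by the tool jog_arm, never from a script. Its argument "steps" is a list of rows, each a list of 7 numbers: the turn, a rotation vector about the world's x, y, z in rad, then the shift along the world's x, y, z in mm, then the closure in counts, from 0 (fully open) to 255 (shut). A call has exactly 8 rows; each row is the pose to reach, as a shift and turn from the pose commanded when the call began; what a row does not reach only later rows make up. A row lasts 1/12 s, in which the tool goes at most 41.7 mm and 7.16 degrees, less where a joint would pass 70% of its speed; a pose out of reach is approached as far as the arm can. A call with a gripper value outside its range is refused whole. The fingers move at their own pace and stop on an object; the grip force is fixed at half the most. Time passes only in rows, so rows that repeat a pose let the fingers close, or fill a call up. It gives the time, the measured TCP pose, the force, the opening and the grip force at its end, in the units of the state.
- readout.sense(): the state, without advancing time (a new reading comes with each control period).
- capture(name): name is "side" or "top" or "wrist"; returns the picture (480x640x3 uint8, blue, green, red); there is no depth.
- get_calibration(name): a dict with "fovy" (degrees; the focal length in pixels is half the picture's height over the tangent of half this angle, whatever the lens; pixels are square), "cx", "cy" (the principal point, pixels), "position" and "orientation" of the camera in the world. Camera axes: x right, y up, looking along -z (the intrinsics and any distortion apply to the point x, -y, -z); pixel columns grow to the right and rows downward; lengths in m; the calibration is good to about 2 mm. A picture is of the moment at which its call begins: read the wrist's pose just before it. get_calibration takes no time and is no camera call; for the wrist camera it gives the pose at the moment of the call.
- robot.finish_job(): hands the job in; it is judged then, once.
The state is a dict: "clock": time; "joints": joint angles; "qvel": joint speeds; "joint_torque": joint torques, N m; "tool_pos": TCP position; "eef_rot": TCP orientation; "contact_force": force on the tool from outside, world axes, zero at the start; "moment": the same for the moment, N m; "gripper_width": finger opening in m; "gripper_force": force on a finger pad.
Only numpy, scipy, OpenCV 4.12 (cv2) and the standard library are available. Lean on these libraries where they do the work, as an engineer would, in place of code of your own. Each camera call takes 0.05 s, during which the arm holds its last target. There are 200 camera calls.

### The job

Make up the two print kits from the stock on the bench: in the orange tray, stand the amber resin bottle (red cap) in the middle of the white round pad and the aluminium build platform in the middle of the black square pad; in the blue tray, stand the white resin bottle in the middle of the white round pad and the black clamp knob, brass stud up, in the middle of the black square pad. Leave the green bottle, the glass dish and the scraper where they are, and let go of everything.

Things in the scene. Friction and masses are not known exactly. Their poses are not given: they have to be found in the camera images.
- amber_bottle_mid (a point): amber (brown-orange) resin bottle with a red cap, loose: round bottle, 42 mm in diameter up to 48 mm high, shoulder, then a cap 32 mm in diameter; 72 mm high in all, paper band round the body; the point is on its axis half-way up, 36 mm above its underside; z up along the axis
- white_bottle_mid (a point): white resin bottle with a white cap, loose: round bottle, 42 mm in diameter up to 48 mm high, shoulder, then a cap 32 mm in diameter; 72 mm high in all, paper band round the body; the point is on its axis half-way up, 36 mm above its underside; z up along the axis
- platform_mid (a point): aluminium build platform, loose: a square plate 50 x 50 mm, 8 mm thick, lying flat, with a round upright post 26 mm in diameter in its middle, to be gripped by the post; 60 mm high in all; the point is on the post's axis half-way up, 30 mm above its underside; z up, x and y along the plate's edges
- clamp_knob_mid (a point): black clamp knob, loose, standing on its head: ribbed round black head 40 mm in diameter (43 mm over the ribs) and 30 mm high at the bottom, a black hub 24 mm in diameter up to 40 mm, then a brass stud 12 mm in diameter pointing up to 56 mm; the point is on its axis half-way up, 28 mm above its underside (inside the head near its top); z up along the stud
- orange_tray: orange kit tray, fixed to the bench, 220 mm (its x) by 100 mm (its y), nearly flat: the floor is 4 mm thick and the rim, 4 mm wide, stands 8 mm above the bench. On its floor are two flat pads (no height): a white round one, 66 mm across, centred at x = +58 mm, y = 0 in the tray's frame, and a black square one, 66 mm wide, centred at x = -58 mm, y = 0. Origin: centre of the underside, on the bench; z up
- blue_tray: blue kit tray, fixed to the bench, 220 mm (its x) by 100 mm (its y), nearly flat: the floor is 4 mm thick and the rim, 4 mm wide, stands 8 mm above the bench. On its floor are two flat pads (no height): a white round one, 66 mm across, centred at x = +58 mm, y = 0 in the tray's frame, and a black square one, 66 mm wide, centred at x = -58 mm, y = 0. Origin: centre of the underside, on the bench; z up
- green_bottle_mid (a point): green resin bottle with a green cap, loose; not needed, to be left alone: round bottle, 42 mm in diameter up to 48 mm high, shoulder, then a cap 32 mm in diameter; 72 mm high in all, paper band round the body; the point is on its axis half-way up, 36 mm above its underside; z up along the axis
- dish: round clear glass dish with a small green printed ring in it, loose; 56 mm in diameter, 12 mm high; to be left alone; origin: centre of its underside, on the bench; z up
- scraper: scraper with a red handle, 180 mm long, steel blade 65 mm wide and 90 mm long, handle 20 mm high, loose, lying flat beyond the stock and across the robot's view; to be left alone; origin: its middle, where blade and handle meet, on the bench; x along it from handle to blade, z up
Mind the look-alikes: they are no part of the job. Of the things that look like the orange_tray, the largest one is meant.

How it is judged:
By the outcome, as a careful person would: the job done as asked, in the order asked, and still so for the second after the job is handed in, with the robot touching nothing.
It also fails if it takes over 112 s, if anything falls off the work surface, if the arm or the gripper's body presses on something with over 40 N, if the wrist force passes 120 N, or if a joint passes its speed limit or range.

## Working session

There is one attempt and no reset: what is moved stays moved. The work goes in short steps, Python scripts to look and compute and a tool call to move; the robot and the scene stay as the last step left them, time stands still between calls to the robot, and variables do not carry over. Pictures are saved under pics/ and viewed, at most 14 in all, crops included, and the job is handed in when it is done.

Besides the shell and the picture viewer there is one more tool, called as a command line: name --pt "numbers of a row" for each row, then --argument value for the rest. jog_arm: Moves the arm, as the interface text tells. Its arguments: {"type":"object","properties":{"steps":{"type":"array","items":{"type":"array","items":{"type":"number"}}}},"required":["steps"]}

```bash
mkdir -p pics; ls; python3 - <<'E'
from workcell import readout,capture,get_calibration,robot
import cv2
for n in ("top","side","wrist"):
    c=get_calibration(n); print(n,c); cv2.imwrite(f"pics/{n}0.png",capture(n))
s=readout.sense(); print(s); print(robot.hold_point_z)
E
```

```text
pics
top {'fovy': 46.18736631621425, 'cx': 308.4777351623752, 'cy': 243.57197647332882, 'position': array([0.33419539, 0.02445875, 1.23455306]), 'orientation': array([  8.87282129,   0.24293827, -90.78810607])}
side {'fovy': 56.756816554850424, 'cx': 315.2647924315419, 'cy': 241.82343981947088, 'position': array([ 0.1964342 , -0.81992285,  0.65228361]), 'orientation': array([ 56.25094664,  -0.98293058, -18.51186972])}
wrist {'fovy': 60.866709069819606, 'cx': 322.7911383393014, 'cy': 243.9639046106412, 'position': array([0.14738124, 0.55919589, 0.38429654]), 'orientation': array([-14.66680185,   0.09960257,  68.06300031])}
{'clock': 0.15, 'joints': array([ 5.60875786e+01,  9.10399907e+00,  9.15543063e+01, -1.59573282e-03,
        7.94231133e+01, -1.20373416e+01]), 'qvel': array([ 0.07052027, -0.12185981, -0.27045833, -0.00429195,  0.04847925,
       -0.15851266]), 'joint_torque': array([-3.97462809e-04, -3.85914195e+01, -3.22435391e+01,  7.02014845e-02,
        3.51154420e-02, -5.87490854e-05]), 'tool_pos': array([0.21398695, 0.53318471, 0.2138599 ]), 'eef_rot': array([-1.79920044e+02, -1.54460729e-02,  1.58125203e+02]), 'contact_force': array([-0.04955796, -0.8378503 ,  0.29853744]), 'moment': array([ 0.03085616, -0.02345839, -0.01617481]), 'gripper_force': 0.0, 'gripper_width': 0.09169977154068858}
0.0187
```

View pics/top0.png

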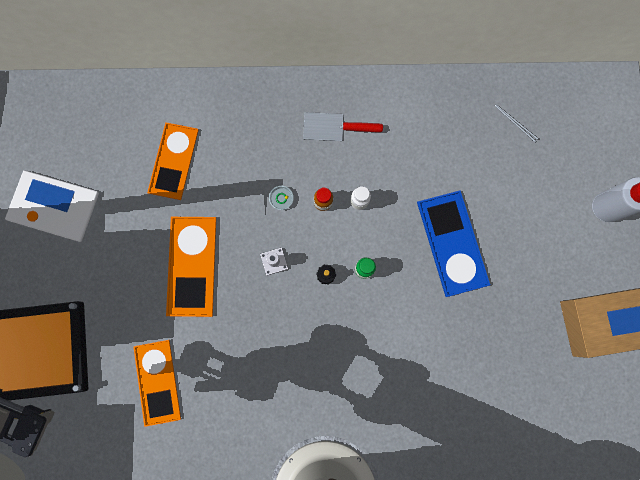

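View pics/side0.png

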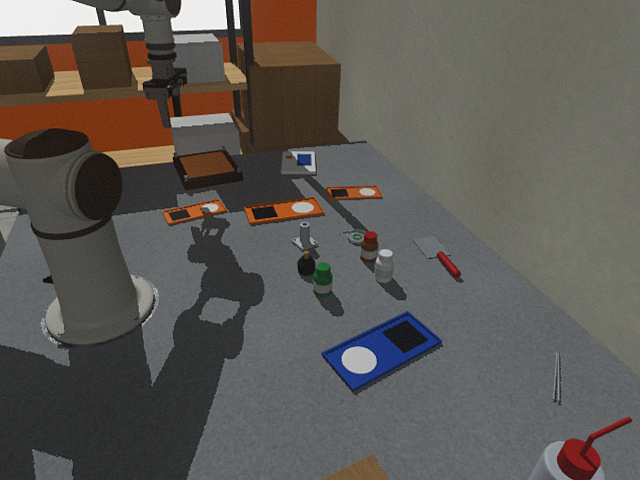

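Orange look-alikes in the top view are at (175,160), (193,267) and (158,382). The one at (193,267) is the longest, about 100 px against about 75 and 85, so it is the one meant. I'll measure sizes and confirm with a crop.

```bash
cat > h.py <<'E'
import numpy as np,cv2
from scipy.spatial.transform import Rotation as R
from workcell import readout,capture,get_calibration,robot
def ray(c,uv,z):
    f=240/np.tan(np.radians(c['fovy']/2)); uv=np.atleast_2d(uv).astype(float)
    d=np.c_[(uv[:,0]-c['cx'])/f,-(uv[:,1]-c['cy'])/f,-np.ones(len(uv))]
    d=R.from_euler('xyz',c['orientation'],degrees=True).apply(d)
    p=c['position']; return p+d*((z-p[2])/d[:,2])[:,None]
def proj(c,P):
    f=240/np.tan(np.radians(c['fovy']/2))
    q=R.from_euler('xyz',c['orientation'],degrees=True).inv().apply(np.atleast_2d(P)-c['position'])
    return np.c_[c['cx']-f*q[:,0]/q[:,2],c['cy']+f*q[:,1]/q[:,2]]
def blobs(mask,amin,box=None):
    m=mask.astype(np.uint8)*255
    if box: k=np.zeros_like(m);x0,y0,x1,y1=box;k[y0:y1,x0:x1]=1;m=m*k
    cs,_=cv2.findContours(m,cv2.RETR_EXTERNAL,cv2.CHAIN_APPROX_NONE)
    return sorted([c for c in cs if cv2.contourArea(c)>=amin],key=cv2.contourArea,reverse=True)
def cen(c): M=cv2.moments(c); return np.array([M['m10'],M['m01']])/M['m00']
E
python3 - <<'E'
from h import *
np.set_printoptions(precision=4,suppress=True)
im=cv2.imread('pics/top0.png');c=get_calibration('top')
H,S,V=cv2.split(cv2.cvtColor(im,cv2.COLOR_BGR2HSV))
def tray(m,nm):
    for b in blobs(m,500):
        q=ray(c,b[:,0],0.008)[:,:2]; r=cv2.minAreaRect((q*1000).astype(np.float32)); print(nm,cen(b),np.round(r[0]),np.round(r[1]),round(r[2],1))
tray((H>5)&(H<20)&(S>180)&(V>120),'or'); tray((H>105)&(H<130)&(S>150),'bl')
def pads(nm,box):
    x0,y0,x1,y1=box
    for t,m in(('w',(V>180)&(S<50)),('k',V<60)):
        b=blobs(m,200,box)[0]; q=ray(c,b[:,0],0.004)[:,:2]; r=cv2.minAreaRect((q*1000).astype(np.float32)); print(nm,t,cen(b),ray(c,cen(b),0.004)[0],np.round(r[1]),round(r[2],1))
pads('orange',(172,220,214,312)); pads('blue',(425,198,485,290))
for nm,m,box,z in(('amber',((H<6)|(H>174))&(S>150)&(V>100),(305,180,340,215),.072),('white',(V>190)&(S<40),(348,180,375,212),.072),('green',(H>45)&(H<85)&(S>100),(350,250,385,282),.072),('stud',(H>10)&(H<35)&(S>90)&(V>90),(312,260,340,288),.056),('knob',V<70,(312,260,337,288),.03)):
    for b in blobs(m,3,box)[:2]: print(nm,cen(b),cv2.contourArea(b),ray(c,cen(b),z)[0])
for n,uv in(('plat',(273,259)),('dish',(281,198))): print(n,ray(c,uv,.06 if n=='plat' else .01))
a=cv2.resize(im[110:430,110:300],None,fx=1.8,fy=1.8); b=cv2.resize(im[175:295,250:390],None,fx=3,fy=3)
w=np.zeros((580,770,3),np.uint8); w[:576,:342]=a; w[:360,346:766]=b; cv2.imwrite('pics/crop1.png',w)
E
```

```text
or [ 35.2506 351.2144] [302. 617.] [152. 154.] 5.7
or [190.978  266.4416] [480. 286.] [101. 219.] 88.6
or [156.526  382.8751] [232. 354.] [169.  77.] 9.9
or [172.4859 160.5424] [721. 332.] [ 77. 170.] 77.4
bl [453.0595 243.4998] [ 523. -291.] [220. 102.] 14.1
bl [ 49.3725 195.1789] [644. 606.] [99. 48.] 72.8
bl [624.5132 320.4678] [ 348. -654.] [51. 71.] 8.5
orange w [192.0883 239.7244] [0.5387 0.2849 0.004 ] [63. 62.] 0.8
orange k [189.9094 292.0375] [0.4229 0.2876 0.004 ] [65. 61.] 89.2
blue w [460.5179 267.9363] [ 0.4674 -0.306   0.004 ] [64. 62.] 89.2
blue k [444.9252 217.8529] [ 0.5799 -0.2775  0.004 ] [65. 65.] 14.0
amber [323.1854 194.6247] 151.0 [ 0.6203 -0.0057  0.072 ]
white [359.3205 194.7705] 207.0 [ 0.6188 -0.0822  0.072 ]
green [365.5055 266.8919] 273.0 [ 0.465  -0.0908  0.072 ]
stud [326.  272.5] 18.0 [ 0.4562 -0.0091  0.056 ]
knob [326.0114 273.993 ] 263.0 [ 0.4556 -0.0098  0.03  ]
plat [[0.4858 0.102  0.06  ]]
dish [[0.6292 0.0869 0.01  ]]
```

View pics/crop1.png

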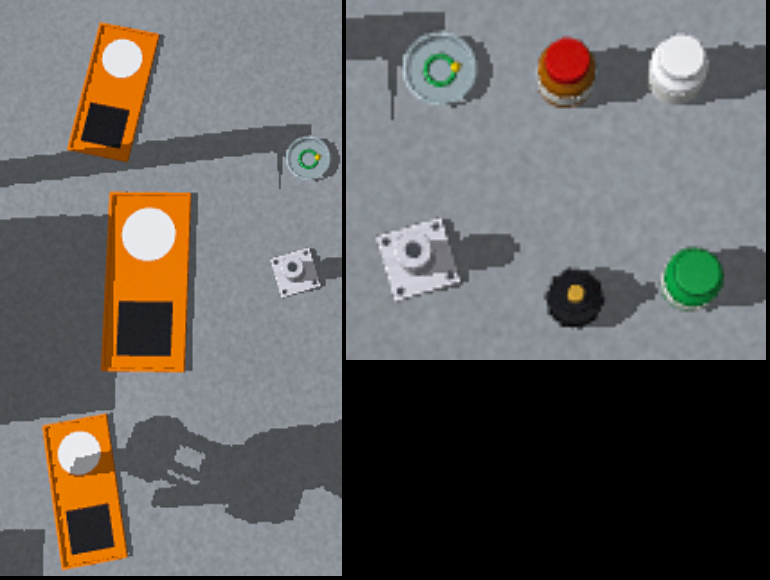

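The crop confirms it. The middle orange tray measures 219 x 101 mm, against 170 x 77 mm for the other two. Amber with the red cap, white, green, knob and platform are all clear. I'm moving to the amber bottle.

jog_arm --pt "0 0 -0.074 24 -32 0 0" --pt "0 0 -0.148 48 -64 0 0" --pt "0 0 -0.222 72 -96 0 0" --pt "0 0 -0.296 96 -128 0 0" --pt "0 0 -0.37 120 -160 0 0" --pt "0 0 -0.444 144 -192 0 0" --pt "0 0 -0.518 168 -224 0 0" --pt "0 0 -0.592 192 -256 0 0"

```text
clock: 0.82
tool_pos: [0.4068, 0.2758, 0.2145]
eef_rot: [-180.0, -0.0, 124.0]
contact_force: [1.4, 0.5, 0.2]
gripper_width: 0.0921
gripper_force: 0.0
```

jog_arm --pt "0 0 -0.074 24 -32 0 0" --pt "0 0 -0.148 48 -64 0 0" --pt "0 0 -0.222 72 -96 0 0" --pt "0 0 -0.296 96 -128 0 0" --pt "0 0 -0.37 120 -160 0 0" --pt "0 0 -0.444 144 -192 0 0" --pt "0 0 -0.518 168 -224 0 0" --pt "0 0 -0.596 192 -256 0 0"

```text
clock: 1.48
tool_pos: [0.5989, 0.0197, 0.2142]
eef_rot: [-180.0, -0.0, 89.8]
contact_force: [1.0, 1.4, 0.3]
gripper_width: 0.0918
gripper_force: 0.0
```

```bash
python3 - <<'E'
from h import *
c=get_calibration('wrist');im=capture('wrist');cv2.imwrite('pics/w1.png',im)
print(c['position'],c['orientation'],readout.sense()['tool_pos'])
H,S,V=cv2.split(cv2.cvtColor(im,cv2.COLOR_BGR2HSV))
for nm,m,z in(('red',((H<6)|(H>174))&(S>150)&(V>80),.072),('amb',(H>=6)&(H<20)&(S>130)&(V>40),.048),('white',(V>190)&(S<40),.072),('stud',(H>15)&(H<35)&(S>90)&(V>90),.056)):
    for b in blobs(m,60)[:4]: print(nm,cen(b),cv2.contourArea(b),ray(c,cen(b),z)[0], 2*np.sqrt(cv2.contourArea(b)/np.pi))
for n,P in(('amber',[.6203,-.0057,.072]),('white',[.6188,-.0822,.072]),('stud',[.4562,-.0091,.056]),('plat',[.4858,.102,.06])): print(n,proj(c,P))
E
```

```text
[0.598603   0.09024536 0.38477216] [-14.69153779   0.05170506  -0.2346099 ] [0.6022093  0.01350219 0.21378998]
red [350.15048815 259.4181311 ] 1195.0 [ 0.61980275 -0.00461316  0.072     ] 39.00668219624068
red [520.936395   312.09206555] 773.0 [ 0.76166866 -0.05065635  0.072     ] 31.372187811504013
amb [346.24304322 240.77649497] 563.0 [0.6178933 0.0046753 0.048    ] 26.77375326109316
white [347.2094176  324.70508055] 134.5 [ 0.61808141 -0.06150815  0.072     ] 13.086279790944385
stud [554.53530848 473.2857598 ] 1569.5 [ 0.82294539 -0.22795769  0.056     ] 44.70290220401622
stud [ 42.70445822 399.49217597] 564.5 [ 0.33829653 -0.14366064  0.056     ] 26.809396170055738
stud [601.15456599 399.31139077] 516.5 [ 0.85440257 -0.1452496   0.056     ] 25.644263000829476
stud [346.69226831 238.18330773] 325.5 [0.61778418 0.00892418 0.056     ] 20.357786515515272
amber [[350.75458272 260.71687907]]
white [[347.78724042 347.09415538]]
stud [[154.26429074 259.71841123]]
plat [[175.12217151 121.53774225]]
```

View pics/w1.png

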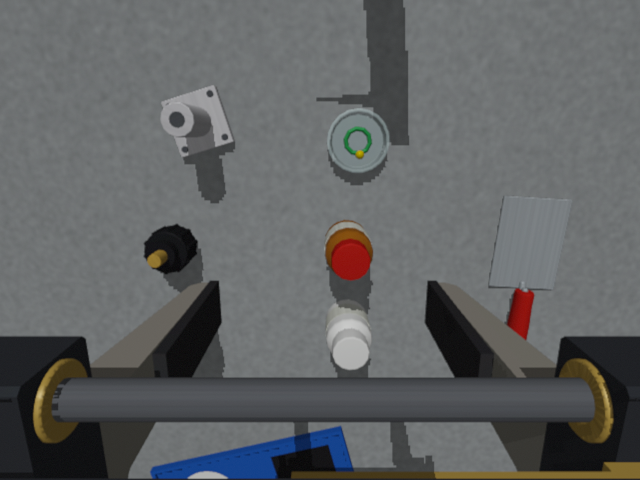

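The wrist view puts the amber cap at (350,259), i.e. (0.620, -0.005). That agrees with the top view to about 1 mm. White is at (350,350), the knob stud at (157,258) and the platform post at (178,119).

jog_arm --pt "0 0 0 8 -9 -12 0" --pt "0 0 0 16 -18 -25 0" --pt "0 0 0 22 -27 -45 0" --pt "0 0 0 22 -27 -75 0" --pt "0 0 0 22 -27 -95 0" --pt "0 0 0 22 -27 -105 0" --pt "0 0 0 22 -27 -110 0" --pt "0 0 0 22 -27 -110 0"

```text
clock: 2.2
tool_pos: [0.6196, -0.0051, 0.1038]
eef_rot: [-179.9, -0.0, 90.1]
contact_force: [0.3, 0.3, 0.8]
gripper_width: 0.0916
gripper_force: 0.0
```

jog_arm --pt "0 0 0 0 0 -25 0" --pt "0 0 0 0 0 -50 0" --pt "0 0 0 0 0 -75 0" --pt "0 0 0 0 0 -88 0" --pt "0 0 0 0 0 -95 0" --pt "0 0 0 0 0 -95 100" --pt "0 0 0 0 0 -95 200" --pt "0 0 0 0 0 -95 255"

```text
clock: 2.87
tool_pos: [0.6219, -0.0057, 0.0117]
eef_rot: [179.8, 0.0, 90.1]
contact_force: [-0.3, -0.3, 0.2]
gripper_width: 0.074
gripper_force: 0.0
```

jog_arm --pt "0 0 0 0 0 0 255" --pt "0 0 0 0 0 0 255" --pt "0 0 0 0 0 0 255" --pt "0 0 0 0 0 0 255" --pt "0 0 0 0 0 0 255" --pt "0 0 0 0 0 0 255" --pt "0 0 0 0 0 5 255" --pt "0 0 0 0 0 15 255"

```text
clock: 3.53
tool_pos: [0.6188, -0.0051, 0.0235]
eef_rot: [-179.8, -0.0, 90.1]
contact_force: [0.1, 0.4, -0.9]
gripper_width: 0.0412
gripper_force: 30.0
```

jog_arm --pt "0 0 0 0 0 30 255" --pt "0 0 0 0 0 60 255" --pt "0 0 0 -8 25 75 255" --pt "0 0 0 -18 60 80 255" --pt "0 0 0 -28 97 80 255" --pt "0 0 0 -38 134 80 255" --pt "0 0 0 -48 171 80 255" --pt "0 0 0 -58 208 80 255"

```text
clock: 4.2
tool_pos: [0.5617, 0.2042, 0.1057]
eef_rot: [179.9, -0.0, 90.0]
contact_force: [0.7, -0.3, -1.9]
gripper_width: 0.0417
gripper_force: 30.0
```

jog_arm --pt "0 0 0 -9 33 0 255" --pt "0 0 0 -17 60 0 255" --pt "0 0 0 -23 78 0 255" --pt "0 0 0 -23 82 -15 255" --pt "0 0 0 -23 82 -35 255" --pt "0 0 0 -23 82 -55 255" --pt "0 0 0 -23 82 -65 255" --pt "0 0 0 -23 82 -65 255"

```text
clock: 4.87
tool_pos: [0.5372, 0.2839, 0.0373]
eef_rot: [-179.7, 0.1, 90.1]
contact_force: [-0.9, 0.5, -1.7]
gripper_width: 0.0415
gripper_force: 30.0
```

jog_arm --pt "0 0 0 0 0 -10 255" --pt "0 0 0 0 0 -18 255" --pt "0 0 0 0 0 -23 255" --pt "0 0 0 0 0 -25 255" --pt "0 0 0 0 0 -26 255" --pt "0 0 0 0 0 -26 255" --pt "0 0 0 0 0 -26 160" --pt "0 0 0 0 0 -26 80"

```text
clock: 5.53
tool_pos: [0.5397, 0.2847, 0.014]
eef_rot: [179.9, -0.0, 90.1]
contact_force: [-0.4, -0.4, 0.2]
gripper_width: 0.0464
gripper_force: 0.0
```

jog_arm --pt "0 0 0 0 0 0 0" --pt "0 0 0 0 0 0 0" --pt "0 0 0 0 0 0 0" --pt "0 0 0 0 0 0 0" --pt "0 0 0 0 0 20 0" --pt "0 0 0 0 0 50 0" --pt "0 0 0 0 0 85 0" --pt "0 0 0 0 0 120 0"

```text
clock: 6.2
tool_pos: [0.5385, 0.2844, 0.1344]
eef_rot: [-179.9, 0.0, 90.1]
contact_force: [0.2, 0.2, -0.0]
gripper_width: 0.0918
gripper_force: 0.0
```

jog_arm --pt "0 0 0 -4 -12 36 0" --pt "0 0 0 -12 -44 56 0" --pt "0 0 0 -22 -78 70 0" --pt "0 0 0 -33 -114 76 0" --pt "0 0 0 -43 -148 76 0" --pt "0 0 0 -53 -170 76 0" --pt "0 0 0 -53 -175 76 0" --pt "0 0 0 -53 -175 76 0"

```text
clock: 6.87
tool_pos: [0.4863, 0.1085, 0.2098]
eef_rot: [180.0, -0.0, 89.9]
contact_force: [0.0, 0.4, 0.1]
gripper_width: 0.0921
gripper_force: 0.0
```

```bash
python3 - <<'E'
from h import *
c=get_calibration('wrist');im=capture('wrist');cv2.imwrite('pics/w2.png',im)
print(readout.sense()['tool_pos'])
for n,P in(('plat',[.4858,.102,.06]),('okpad',[.423,.2876,.004])): print(n,proj(c,P))
cv2.imwrite('pics/top1.png',capture('top'))
E
```

```text
[0.48652658 0.10954992 0.20979213]
plat [[323.05194867 235.57122043]]
okpad [[246.19877195   0.77842718]]
```

View pics/w2.png

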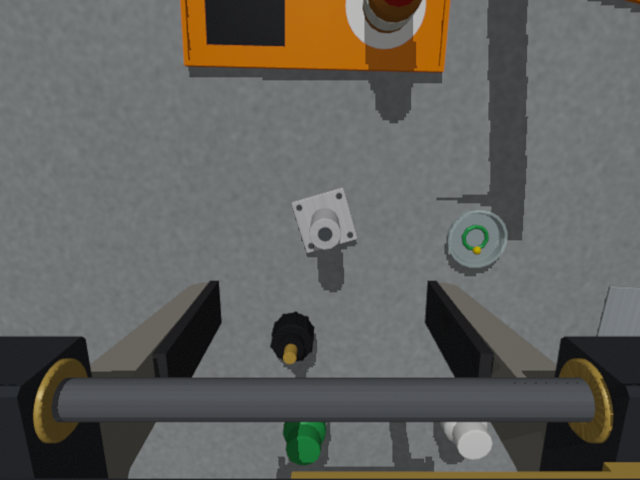

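The platform post top is at (325,234), with plate corners at about (292,204), (343,188) and (357,241). The amber bottle stands on the white pad of the big tray at top right.

```bash
python3 - <<'E'
from h import *
c=get_calibration('wrist');im=cv2.imread('pics/w2.png')
H,S,V=cv2.split(cv2.cvtColor(im,cv2.COLOR_BGR2HSV))
b=blobs((V>120)&(S<40),100,(270,170,380,270))[0]
q=ray(c,b[:,0],.008)[:,:2]*1000; r=cv2.minAreaRect(q.astype(np.float32)); print(r)
print(ray(c,(325,234),.06))
k=ray(c,[(292,204),(343,188),(357,241)],.008)[:,:2]; d=np.diff(k,axis=0); print(k,(k[0]+k[2])/2,np.degrees(np.arctan2(d[:,1],d[:,0])),np.hypot(*d.T))
print(ray(c,[(205,20),(285,20)],.004))
E
```

```text
((486.1083068847656, 105.73583221435547), (59.62497329711914, 53.65739822387695), 20.476520538330078)
[[0.48763682 0.10504207 0.06      ]]
[[0.45758488 0.12108267]
 [0.50424509 0.13573893]
 [0.5180226  0.08600968]] [0.48780374 0.10354618] [ 17.43782873 -74.51458043] [0.04890788 0.0516025 ]
[[0.38781978 0.2748608  0.004     ]
 [0.45442649 0.27485097 0.004     ]]
```

jog_arm --pt "0 0 0.07 1 -3 -30 0" --pt "0 0 0.14 1 -6 -60 0" --pt "0 0 0.21 1 -6 -95 0" --pt "0 0 0.288 1 -6 -130 0" --pt "0 0 0.288 1 -6 -160 0" --pt "0 0 0.288 1 -6 -182 0" --pt "0 0 0.288 1 -6 -193 0" --pt "0 0 0.288 1 -6 -193 100"

```text
clock: 7.63
tool_pos: [0.4851, 0.1047, 0.0139]
eef_rot: [-179.7, -0.1, 106.6]
contact_force: [-0.2, 0.7, -0.4]
gripper_width: 0.0871
gripper_force: 0.0
```

jog_arm --pt "0 0 0 0 0 0 255" --pt "0 0 0 0 0 0 255" --pt "0 0 0 0 0 0 255" --pt "0 0 0 0 0 0 255" --pt "0 0 0 0 0 0 255" --pt "0 0 0 0 0 0 255" --pt "0 0 0 0 0 0 255" --pt "0 0 0 0 0 0 255"

```text
clock: 8.3
tool_pos: [0.4873, 0.1035, 0.0168]
eef_rot: [180.0, 0.0, 106.6]
contact_force: [0.8, -0.1, -0.1]
gripper_width: 0.0342
gripper_force: 0.0
```

jog_arm --pt "0 0 0 0 0 0 255" --pt "0 0 0 0 0 0 255" --pt "0 0 0 0 0 10 255" --pt "0 0 0 0 0 40 255" --pt "0 0 0 0 0 70 255" --pt "0 0 -0.07 -8 20 90 255" --pt "0 0 -0.15 -21 56 90 255" --pt "0 0 -0.23 -34 93 90 255"

```text
clock: 8.97
tool_pos: [0.4545, 0.1971, 0.1092]
eef_rot: [179.8, -0.0, 93.0]
contact_force: [0.7, -0.1, -2.6]
gripper_width: 0.0255
gripper_force: 30.0
```

jog_arm --pt "0 0 -0.04 -12 36 0 255" --pt "0 0 -0.08 -24 68 0 255" --pt "0 0 -0.08 -31 86 -5 255" --pt "0 0 -0.08 -31 90 -25 255" --pt "0 0 -0.08 -31 90 -50 255" --pt "0 0 -0.08 -31 90 -68 255" --pt "0 0 -0.08 -31 90 -80 255" --pt "0 0 -0.08 -31 90 -83 255"

```text
clock: 9.63
tool_pos: [0.4203, 0.2858, 0.0216]
eef_rot: [-179.8, 0.1, 88.8]
contact_force: [0.5, 0.1, -2.0]
gripper_width: 0.0252
gripper_force: 30.0
```

jog_arm --pt "0 0 0 0 0 -1 255" --pt "0 0 0 0 0 -2 255" --pt "0 0 0 0 0 -3 255" --pt "0 0 0 0 0 -3 255" --pt "0 0 0 0 0 -3 255" --pt "0 0 0 0 0 -3 200" --pt "0 0 0 0 0 -3 120" --pt "0 0 0 0 0 -3 60"

```text
clock: 10.3
tool_pos: [0.4227, 0.2867, 0.0211]
eef_rot: [179.9, -0.0, 88.8]
contact_force: [-0.5, -0.4, -0.2]
gripper_width: 0.0365
gripper_force: 0.0
```

jog_arm --pt "0 0 0 0 0 0 60" --pt "0 0 0 0 0 0 60" --pt "0 0 0 0 0 0 60" --pt "0 0 0 0 0 0 60" --pt "0 0 0 0 0 20 60" --pt "0 0 0 0 0 50 60" --pt "0 0 0 0 0 85 60" --pt "0 0 0 0 0 125 0"

```text
clock: 10.97
tool_pos: [0.4208, 0.286, 0.1456]
eef_rot: [-179.8, 0.1, 88.8]
contact_force: [0.5, 0.3, -0.2]
gripper_width: 0.0749
gripper_force: 0.0
```

jog_arm --pt "0 0 0 5 -10 35 0" --pt "0 0 0 22 -38 55 0" --pt "0 0 0 42 -73 64 0" --pt "0 0 0 62 -108 64 0" --pt "0 0 0 82 -143 64 0" --pt "0 0 0 102 -178 64 0" --pt "0 0 0 122 -213 64 0" --pt "0 0 0 142 -248 64 0"

```text
clock: 11.63
tool_pos: [0.5649, 0.0367, 0.2097]
eef_rot: [180.0, -0.0, 88.8]
contact_force: [1.4, 0.5, -0.1]
gripper_width: 0.0916
gripper_force: 0.0
```

jog_arm --pt "0 0 0 20 -35 0 0" --pt "0 0 0 38 -67 0 0" --pt "0 0 0 50 -90 0 0" --pt "0 0 0 55 -99 0 0" --pt "0 0 0 55 -99 0 0" --pt "0 0 0 55 -99 0 0" --pt "0 0 0 55 -99 0 0" --pt "0 0 0 55 -99 0 0"

```text
clock: 12.3
tool_pos: [0.6187, -0.0586, 0.2097]
eef_rot: [-180.0, -0.0, 88.9]
contact_force: [1.1, -0.1, 0.7]
gripper_width: 0.0923
gripper_force: 0.0
```

```bash
python3 - <<'E'
from h import *
c=get_calibration('wrist');im=capture('wrist')
print(readout.sense()['tool_pos'])
for n,P in(('white',[.6188,-.0822,.072]),('stud',[.4562,-.0091,.056])): print(n,proj(c,P))
t=capture('top');cv2.imwrite('pics/top2.png',t);cv2.imwrite('pics/w3.png',im)
w=np.zeros((600,800,3),np.uint8);w[:480,:400]=im[:,160:560];w[:480,400:800]=cv2.resize(t[205:325,150:250],(400,480));cv2.imwrite('pics/c3.png',w)
E
```

```text
[ 0.6188379  -0.05879172  0.20980805]
white [[324.49984711 260.18085148]]
stud [[115.05661599 168.84459892]]
```

View pics/c3.png

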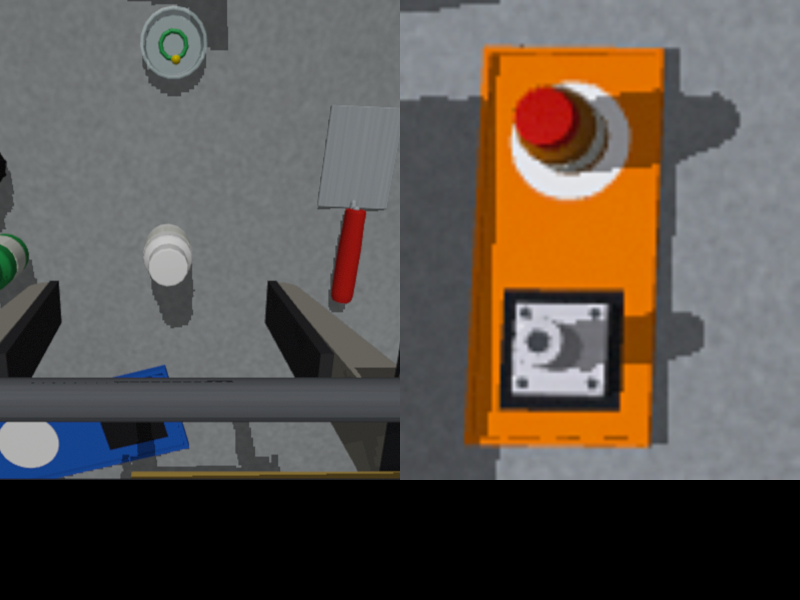

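White cap is at (328,265) in the full wrist frame. The platform is centred and square on the black pad, and amber is in the middle of the white pad.

```bash
python3 - <<'E'
from h import *
c=get_calibration('wrist');t=get_calibration('top')
print(ray(c,(328,265.5),.072),ray(t,(362,193.5),.072))
print(ray(c,[(189,443)],.004))
E
```

```text
[[ 0.62169089 -0.08709098  0.072     ]] [[ 0.62148098 -0.08799401  0.072     ]]
[[ 0.46688718 -0.30893693  0.004     ]]
```

jog_arm --pt "0 0 0 1 -12 -25 0" --pt "0 0 0 3 -24 -50 0" --pt "0 0 0 3 -28 -75 0" --pt "0 0 0 3 -28 -105 0" --pt "0 0 0 3 -28 -140 0" --pt "0 0 0 3 -28 -170 0" --pt "0 0 0 3 -28 -190 0" --pt "0 0 0 3 -28 -199 0"

```text
clock: 13.07
tool_pos: [0.6195, -0.0868, 0.0069]
eef_rot: [-179.7, -0.1, 88.8]
contact_force: [-0.8, -0.4, -0.1]
gripper_width: 0.0923
gripper_force: 0.0
```

jog_arm --pt "0 0 0 0 0 0 100" --pt "0 0 0 0 0 0 255" --pt "0 0 0 0 0 0 255" --pt "0 0 0 0 0 0 255" --pt "0 0 0 0 0 0 255" --pt "0 0 0 0 0 0 255" --pt "0 0 0 0 0 0 255" --pt "0 0 0 0 0 0 255"

```text
clock: 13.73
tool_pos: [0.6224, -0.0885, 0.011]
eef_rot: [180.0, 0.0, 88.8]
contact_force: [0.1, -0.0, 1.3]
gripper_width: 0.0415
gripper_force: 30.0
```

jog_arm --pt "0 0 0 0 0 0 255" --pt "0 0 0 0 0 0 255" --pt "0 0 0 0 0 10 255" --pt "0 0 0 0 0 40 255" --pt "0 0 0 0 0 75 255" --pt "0 0 0 -8 -12 95 255" --pt "0 0 0 -32 -46 95 255" --pt "0 0 0 -55 -79 95 255"

```text
clock: 14.4
tool_pos: [0.5683, -0.1681, 0.1084]
eef_rot: [179.8, 0.1, 89.0]
contact_force: [0.4, -0.9, -0.8]
gripper_width: 0.0412
gripper_force: 30.0
```

jog_arm --pt "0 0 0 -22 -32 0 255" --pt "0 0 0 -45 -64 0 255" --pt "0 0 0 -68 -96 0 255" --pt "0 0 0 -88 -124 0 255" --pt "0 0 0 -98 -138 0 255" --pt "0 0 0 -100 -141 -15 255" --pt "0 0 0 -100 -141 -35 255" --pt "0 0 0 -100 -141 -55 255"

```text
clock: 15.07
tool_pos: [0.4672, -0.3095, 0.051]
eef_rot: [179.9, 0.1, 88.7]
contact_force: [-0.2, -0.4, -1.9]
gripper_width: 0.041
gripper_force: 30.0
```

jog_arm --pt "0 0 0 0 0 -15 255" --pt "0 0 0 0 0 -25 255" --pt "0 0 0 0 0 -31 255" --pt "0 0 0 0 0 -34 255" --pt "0 0 0 0 0 -36 255" --pt "0 0 0 0 0 -36 255" --pt "0 0 0 0 0 -36 200" --pt "0 0 0 0 0 -36 120"

```text
clock: 15.73
tool_pos: [0.4678, -0.3089, 0.0155]
eef_rot: [179.9, 0.1, 88.8]
contact_force: [-0.5, -0.7, 0.9]
gripper_width: 0.0462
gripper_force: 0.0
```

jog_arm --pt "0 0 0 0 0 0 0" --pt "0 0 0 0 0 0 0" --pt "0 0 0 0 0 0 0" --pt "0 0 0 0 0 0 0" --pt "0 0 0 0 0 20 0" --pt "0 0 0 0 0 50 0" --pt "0 0 0 0 0 90 0" --pt "0 0 0 0 0 130 0"

```text
clock: 16.4
tool_pos: [0.4664, -0.3076, 0.1452]
eef_rot: [-179.9, -0.1, 88.8]
contact_force: [0.4, -0.1, -0.2]
gripper_width: 0.092
gripper_force: 0.0
```

jog_arm --pt "0 0 0 0 10 35 0" --pt "0 0 0 -2 40 55 0" --pt "0 0 0 -4 80 65 0" --pt "0 0 0 -5 120 65 0" --pt "0 0 0 -6 160 65 0" --pt "0 0 0 -8 200 65 0" --pt "0 0 0 -9 240 65 0" --pt "0 0 0 -10 275 65 0"

```text
clock: 17.07
tool_pos: [0.4567, -0.0312, 0.2098]
eef_rot: [180.0, -0.0, 88.8]
contact_force: [1.1, -0.4, 0.5]
gripper_width: 0.0917
gripper_force: 0.0
```

jog_arm --pt "0 0 0 -1 30 0 0" --pt "0 0 0 -1 45 0 0" --pt "0 0 0 -1 47 0 0" --pt "0 0 0 -1 47 0 0" --pt "0 0 0 -1 47 0 0" --pt "0 0 0 -1 47 0 0" --pt "0 0 0 -1 47 0 0" --pt "0 0 0 -1 47 0 0"

```text
clock: 17.73
tool_pos: [0.4563, 0.0127, 0.2096]
eef_rot: [-180.0, 0.0, 88.7]
contact_force: [-0.7, -0.7, 0.1]
gripper_width: 0.0921
gripper_force: 0.0
```

```bash
python3 - <<'E'
from h import *
c=get_calibration('wrist');im=capture('wrist')
print(readout.sense()['tool_pos'])
H,S,V=cv2.split(cv2.cvtColor(im,cv2.COLOR_BGR2HSV))
print(proj(c,[[.4556,-.0098,.03],[.4562,-.0091,.056]]))
for nm,m,z in(('stud',(H>12)&(H<35)&(S>90)&(V>60),.048),('blk',V<40,.02)):
    for b in blobs(m,60,(240,180,420,330))[:3]: print(nm,cen(b),cv2.contourArea(b),ray(c,cen(b),z)[0])
t=capture('top');cv2.imwrite('pics/top3.png',t);cv2.imwrite('pics/w4.png',im)
w=np.zeros((600,800,3),np.uint8);w[:480,:400]=im[:,120:520];w[:480,400:800]=cv2.resize(t[185:305,410:510],(400,480));cv2.imwrite('pics/c4.png',w)
E
```

```text
[0.45630765 0.01282641 0.20956872]
[[323.49559284 245.20425253]
 [324.24126802 252.46475908]]
stud [323.59918699 251.53252033] 205.0 [ 0.45564844 -0.01054792  0.048     ]
blk [323.68476483 242.53578732] 1630.0 [ 0.45578092 -0.00994791  0.02      ]
```

View pics/c4.png

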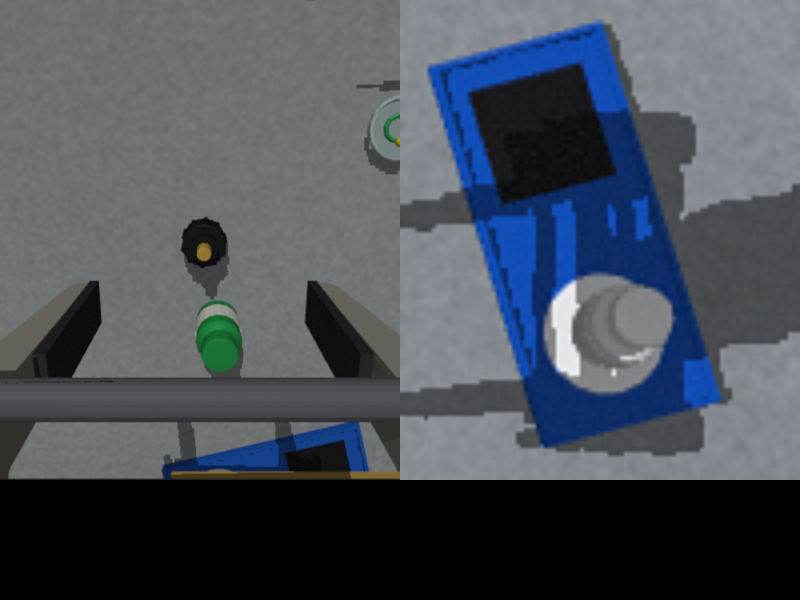

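The knob stud is at about (323,251), upright, giving (0.456, -0.010). White stands in the middle of its pad.

jog_arm --pt "0 0 0 0 -12 -25 0" --pt "0 0 0 0 -24 -50 0" --pt "0 0 0 0 -25 -80 0" --pt "0 0 0 0 -25 -115 0" --pt "0 0 0 0 -25 -150 0" --pt "0 0 0 0 -25 -180 0" --pt "0 0 0 0 -25 -197 0" --pt "0 0 0 0 -25 -203 0"

```text
clock: 18.5
tool_pos: [0.4535, -0.0109, 0.0035]
eef_rot: [-179.7, -0.1, 88.8]
contact_force: [0.2, 0.5, 0.4]
gripper_width: 0.0915
gripper_force: 0.0
```

jog_arm --pt "0 0 0 0 0 0 100" --pt "0 0 0 0 0 0 255" --pt "0 0 0 0 0 0 255" --pt "0 0 0 0 0 0 255" --pt "0 0 0 0 0 0 255" --pt "0 0 0 0 0 0 255" --pt "0 0 0 0 0 0 255" --pt "0 0 0 0 0 0 255"

```text
clock: 19.17
tool_pos: [0.4564, -0.0114, 0.0069]
eef_rot: [180.0, 0.0, 88.8]
contact_force: [-0.6, -0.6, -0.7]
gripper_width: 0.0406
gripper_force: 0.0
```

jog_arm --pt "0 0 0 0 0 0 255" --pt "0 0 0 0 0 0 255" --pt "0 0 0 0 0 10 255" --pt "0 0 0 0 0 40 255" --pt "0 0 0 0 0 75 255" --pt "0 0 0 0 0 105 255" --pt "0 0 0 8 -12 115 255" --pt "0 0 0 24 -40 115 255"

```text
clock: 19.83
tool_pos: [0.4818, -0.0504, 0.1257]
eef_rot: [179.7, 0.1, 89.0]
contact_force: [-0.1, -0.2, -1.0]
gripper_width: 0.0394
gripper_force: 30.0
```

jog_arm --pt "0 0 0 15 -34 0 255" --pt "0 0 0 31 -70 0 255" --pt "0 0 0 47 -106 0 255" --pt "0 0 0 63 -142 0 255" --pt "0 0 0 79 -178 0 255" --pt "0 0 0 92 -208 0 255" --pt "0 0 0 99 -224 -5 255" --pt "0 0 0 100 -227 -25 255"

```text
clock: 20.5
tool_pos: [0.5832, -0.2837, 0.1006]
eef_rot: [179.6, 0.3, 88.6]
contact_force: [1.6, -0.2, -0.1]
gripper_width: 0.0399
gripper_force: 30.0
```

jog_arm --pt "0 0 0 0 0 -25 255" --pt "0 0 0 0 0 -50 255" --pt "0 0 0 0 0 -68 255" --pt "0 0 0 0 0 -78 255" --pt "0 0 0 0 0 -82 255" --pt "0 0 0 0 0 -84 255" --pt "0 0 0 0 0 -85 255" --pt "0 0 0 0 0 -85 255"

```text
clock: 21.17
tool_pos: [0.5811, -0.279, 0.013]
eef_rot: [179.9, 0.1, 88.8]
contact_force: [-0.1, 0.4, -0.9]
gripper_width: 0.0395
gripper_force: 30.0
```

jog_arm --pt "0 0 0 0 0 -1 255" --pt "0 0 0 0 0 -1 200" --pt "0 0 0 0 0 -1 120" --pt "0 0 0 0 0 -1 60" --pt "0 0 0 0 0 -1 0" --pt "0 0 0 0 0 -1 0" --pt "0 0 0 0 0 -1 0" --pt "0 0 0 0 0 -1 0"

```text
clock: 21.83
tool_pos: [0.5803, -0.2784, 0.0106]
eef_rot: [-180.0, -0.0, 88.8]
contact_force: [0.9, 0.1, 0.6]
gripper_width: 0.0769
gripper_force: 0.0
```

jog_arm --pt "0 0 0 0 0 15 0" --pt "0 0 0 0 0 50 0" --pt "0 0 0 0 0 90 0" --pt "0 0 0 0 0 130 0" --pt "0 0 0 -10 30 160 0" --pt "0 0 0 -20 68 165 0" --pt "0 0 0 -30 106 165 0" --pt "0 0 0 -40 144 165 0"

```text
clock: 22.5
tool_pos: [0.5404, -0.1335, 0.1782]
eef_rot: [179.8, 0.1, 88.7]
contact_force: [0.1, 0.7, -0.4]
gripper_width: 0.0921
gripper_force: 0.0
```

jog_arm --pt "0 0 0 -10 38 0 0" --pt "0 0 0 -20 76 0 0" --pt "0 0 0 -30 114 0 0" --pt "0 0 0 -35 140 0 0" --pt "0 0 0 -35 145 0 0" --pt "0 0 0 -35 145 0 0" --pt "0 0 0 -35 145 0 0" --pt "0 0 0 -35 145 0 0"

```text
clock: 23.17
tool_pos: [0.5058, 0.0092, 0.1761]
eef_rot: [180.0, 0.0, 88.7]
contact_force: [-0.4, 0.3, 0.1]
gripper_width: 0.0922
gripper_force: 0.0
```

```bash
python3 - <<'E'
from h import *
t=capture('top');cv2.imwrite('pics/top4.png',t)
s=capture('side')
w=np.zeros((600,800,3),np.uint8);w[:480,:400]=cv2.resize(t[185:305,410:510],(400,480));w[:480,400:800]=s[160:400,250:450].repeat(2,0).repeat(2,1);cv2.imwrite('pics/c5.png',w)
c=get_calibration('top');print(proj(c,[[.580,-.2775,.06],[.467,-.307,.076],[.467,-.307,.004]]))
E
```

```text
[[451.10600114 212.56984128]
 [470.16066196 264.24578303]
 [460.99123708 268.11417595]]
```

View pics/c5.png

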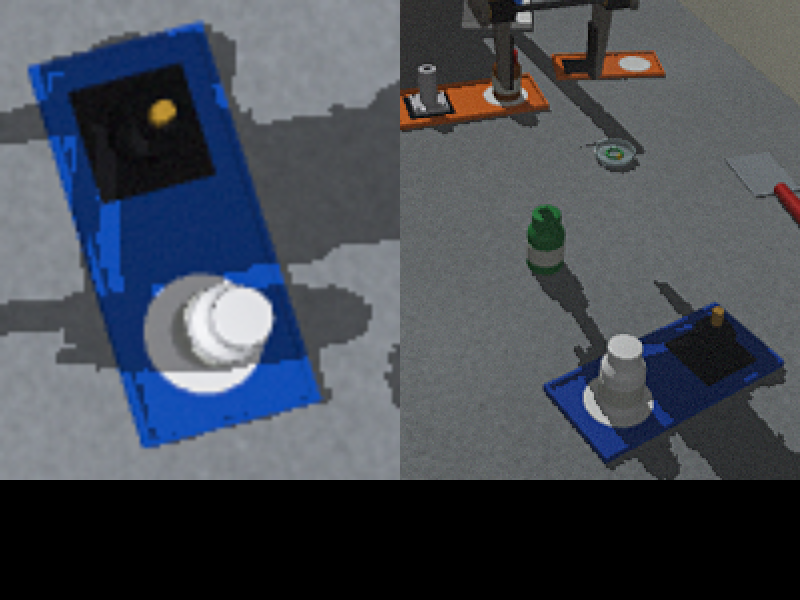

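The stud is at (450.5,213) against (451,212.6) expected, and the white cap at (470,264) against (470,264) expected. Both stand upright and centred, green, dish and scraper look untouched, and the arm is clear.

```bash
python3 -c "
from workcell import robot; print(robot.finish_job())"
```

```text
the job is handed in; nothing more can be done
None
```

Both kits are made up and handed in at about 23 s on the robot's clock: all four items stand centred on their pads in the last pictures, everything is released, and the green bottle, dish and scraper were left alone.

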